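Find the springy pad under a rocking chopping board and hold it flat

TASK

The chopping board rocks because the stick-on shim under one of its four corner pads has bowed up. Press the corners from above with the fingertips to find which pad is the springy one, then press that corner down until its shim is flat and the whole board sits level on all four pads, and finish while still holding it down there so that the adhesive can take. Do not lift the board or push it out of place, and leave the mug, the jar and the brush where they are.

Things in the scene. Friction and masses are not known exactly. Their poses are not given: they have to be found in the camera images.
- board: Striped wooden chopping board, 200 mm (its x) by 280 mm (its y) by 20 mm thick, 0.65 to 0.95 kg; origin at the centre of its underside, z up. It lies loose on four rubber domes fixed to the table, hidden under it, about 25 mm (+-4) in from both edges at each corner. Three are solid, 12 mm high; one, a different one each time, is on a bowed spring shim and 6 mm taller. A level board's top is 32 mm up.
- corner_1 (a point): Point on the board's top face above the pad at its x+ y+ corner (75, 115, 20 mm in the board's frame). Like each corner point it is 32 mm above the table when down, about 38 mm when up. The tall pad's corner starts to give at about 3 to 5 N pushed straight above the pad, is flat after 6 mm at 7 to 9 N, then stands firm (12 to 20 N is a sure hold), and springs up when let go.
- corner_2 (a point): Point on the board's top face above the pad at its x+ y- corner (75, -115, 20 mm). The rigid board tips over the diagonal through the tall pad: of the two corners beside the tall one, one is up about 6 mm and dips with almost no force while the other rises; the corner across from the tall one stays low and firm.
- corner_3 (a point): Point on the board's top face above the pad at its x- y- corner (-75, -115, 20 mm). Only while the tall pad is held flat are all four corners down at once.
- corner_4 (a point): Point on the board's top face above the pad at its x- y+ corner (-75, 115, 20 mm).
- mug: Blue mug, 76 mm across the rim and 85 mm tall, standing beside the board's y+ edge; origin at the centre of its underside. Leave it.
- jar: Glass jar with a red cap, 52 mm across and 80 mm tall, standing beyond the board's x+ edge; origin at the centre of its underside. Leave it.
- brush: Flat pastry brush with a wooden handle, lying beside the board's y- edge, along the board's x; origin under its middle. Leave it.

How it is judged:
By the outcome, as a careful person would: the job done as asked, in the order asked, and still so for the second after the job is handed in, while the arm keeps its last pose, push and grip.
It also fails if it takes over 58 s, if anything falls off the work surface, if the arm or the gripper's body presses on something with over 40 N, if the wrist force passes 120 N, or if a joint passes its speed limit or range.

ROBOT

A 6-joint arm with a two-finger parallel gripper is mounted at the origin on the work surface. World frame = base frame: x ahead of the robot, y to its left, z up, the work surface at z = 0. Lengths are in mm, angles in rad, forces in N, time in s.
With the tool pointing down it reaches from about 350 to 775 mm from the base axis. Payload 7.3 kg.
Tool frame: the origin (TCP) lies between the finger pads; the fingertips stand 8 mm ahead of it and the grasp point (between the pads) lies 11 mm behind it; y points along the fingers, z is the direction in which the jaws open and shut, and the axes are right-handed (so a half turn about y gives the same grasp; the last joint's range is limited). The gripper opens to 92 mm and grips with 3 to 60 N. Pads are 19 mm wide; open, the fingers measure 130 mm over their backs; the gripper's body (75 mm by 190 mm) begins 47 mm behind the grasp point.
Start: joints at [-1.253, 0.342, 1.524, -0, 1.275, -0.146], TCP at [234.883, -469.547, 234.741] pointing down, gripper open.
Joint ranges: [-2.53, 2.53], [-0.77, 2.02], [0.04, 2.7], [-1, 4.14], [0.28, 2.66], [-3.11, 3.11]. Speed limits (rad/s): [2.57, 2.57, 3.14, 3.14, 3.14, 3.14].

INTERFACE

Orientations are given as [roll, pitch, yaw] about the fixed x, y, z axes, in that order (R = Rz(yaw) Ry(pitch) Rx(roll)).
In Python, from plant import bot, vision, job gives the robot as it stands. The module is installed in compiled form; this text tells all that it offers.
- The arm moves only by the tool arm_command, never from a script. Its argument "deltas" is a list of rows, each a list of 4 numbers: the shift along the tool's x, y, z in m, then the turn about the tool's y in degrees. In form: [[x, y, z, twist], ...]. A call has 1 to 5 rows; each row shifts and turns the commanded pose from where the row before left it, along the tool's axes as they then stand; what a row does not reach is not made up. A row lasts 1/10 s, in which the tool goes at most 50 mm and 8.59 degrees, less where a joint would pass 70% of its speed; a pose out of reach is approached as far as the arm can. A call is refused whole if a number of a shift passes 0.05 or a number of a turn 8.59, either way. A call with a gripper value outside its range is refused whole. "claw" is the closure in counts, from 0 (fully open) to 255 (shut), set as the call begins (left out, the last holds). The fingers move at their own pace and stop on an object; the grip force is fixed at half the most. Time passes only in rows, so rows that do not move let the fingers close. It gives the time, the measured TCP pose, the force and the opening at its end, in the units of the state.
- bot.get_obs(): the state, without advancing time (a new reading comes with each control period).
- vision.capture(name): name is "scene" or "top"; returns a dict with "img" (400x640x3 uint8, red, green, blue), "camera_matrix" (3x3 intrinsics, pixels), "world_to_cam" (4x4, takes a point from world to camera coordinates). Camera axes: x right, y down, z forward; pixel columns grow to the right and rows downward; lengths in mm; the calibration is good to about 2 mm. A picture is of the moment at which its call begins. There is no depth.
- job.close_job(): hands the job in, once; it reports no verdict.
Trained networks look in a picture, given as the dict that the camera call returned (one of the last four; its "shot" number tells which), for a name from the list of things; names that differ only in an ending like _2 or _b are one class to them, and where a whole thing is asked for, a point or a joint stands for the part that bears it (a point fixed in the world has none). Each returns a list of dicts, best first, with "confidence" (0 to 1); they miss things now and then, are a little off and sometimes report something else, mostly with a low value. They report only what shows in the picture. A call takes as long as a camera call.
- vision.find_in(picture, name): "xyz" ([x, y, z] in mm, in the coordinates of the camera as it stood for that picture, good to about 4 mm: the middle of the surface that is visible of it).
- vision.regions_of(picture, name): "mask" (400x640 bool, what is visible of it).
The state is a dict: "time": time; "joint_positions": joint angles; "dq": joint speeds; "tau": joint torques, N m; "tool_pos": TCP position; "tcp_rot": TCP orientation; "contact_force": force on the tool from outside, world axes, zero at the start; "moment": the same for the moment, N m; "grip_width": finger opening in mm.
Only numpy, scipy, OpenCV 4.12 (cv2) and the standard library are available. Lean on these libraries where they do the work, as an engineer would, in place of code of your own. Each camera call takes 0.05 s, during which the arm holds its last target. There are 200 camera calls.

## Working session

There is one attempt and no reset: what is moved stays moved. The work goes in short steps, Python scripts to look and compute and a tool call to move; the robot and the scene stay as the last step left them, time stands still between calls to the robot, and variables do not carry over. Pictures are saved under pics/ and viewed, about 8 in all and at most 12, crops included, and the job is handed in when it is done.

Besides the shell and the picture viewer there is one more tool, called after ">>>" in YAML: its name, and indented under it one key for each argument. arm_command: Moves the arm, as the interface text tells. Its arguments: {"type":"object","properties":{"deltas":{"type":"array","items":{"type":"array","items":{"type":"number"}}},"claw":{"type":"number"}},"required":["deltas"]}

```bash
mkdir -p pics
python3 - <<'E'
from plant import bot, vision
import numpy as np, cv2
o=bot.get_obs();print({k:np.round(v,3) for k,v in o.items()})
for n in ["top","scene"]:
    p=vision.capture(n);cv2.imwrite(f"pics/{n}0.png",p["img"][:,:,::-1])
    T=np.linalg.inv(p["world_to_cam"])
    print(n,np.round(T[:3,3]),np.round(p["camera_matrix"]).tolist())
    for t in ["board","corner_1","mug","jar","brush"]:
        for d in vision.find_in(p,t)[:4]:
            print(t,round(d["confidence"],2),np.round(T[:3,:3]@d["xyz"]+T[:3,3]))
    for d in vision.regions_of(p,"board")[:1]:
        c,_=cv2.findContours(d["mask"].astype(np.uint8),0,1)
        c=max(c,key=cv2.contourArea);print(cv2.approxPolyDP(c,6,True)[:,0].tolist())
E
```

```text
{'time': np.float64(0.0), 'joint_positions': array([-1.253,  0.343,  1.525, -0.   ,  1.275, -0.146]), 'dq': array([ 0.   , -0.   ,  0.   , -0.001,  0.001, -0.002]), 'tau': array([ -0.   , -43.124, -24.422,   0.072,   0.056,  -0.   ]), 'tool_pos': array([ 234.764, -469.139,  234.044]), 'tcp_rot': array([-1.572,  0.   , -2.678]), 'contact_force': array([-0.236,  0.182, -0.332]), 'moment': array([ 0.022,  0.001, -0.   ]), 'grip_width': np.float64(91.945)}
top [ 394.   52. 1108.] [[485.0, 0.0, 318.0], [0.0, 485.0, 201.0], [0.0, 0.0, 1.0]]
board 0.81 [557.   7.  34.]
corner_1 0.9 [558.   8.  29.]
mug 0.7 [490. 241.  18.]
mug 0.65 [711.  85.  75.]
mug 0.43 [557.   3.  35.]
jar 0.59 [713.  87.  76.]
brush 0.73 [ 617. -206.   15.]
brush 0.64 [555.   3.  34.]
[[389, 161], [268, 173], [279, 259], [401, 245]]
scene [865. 576. 771.] [[386.0, 0.0, 323.0], [0.0, 386.0, 198.0], [0.0, 0.0, 1.0]]
board 0.64 [566.  29.  32.]
corner_1 0.64 [568.  30.  31.]
mug 0.71 [484. 240.  52.]
jar 0.82 [729. 107.  55.]
brush 0.6 [ 630. -199.   17.]
[[325, 154], [267, 186], [329, 259], [393, 215]]
```

View pics/top0.png

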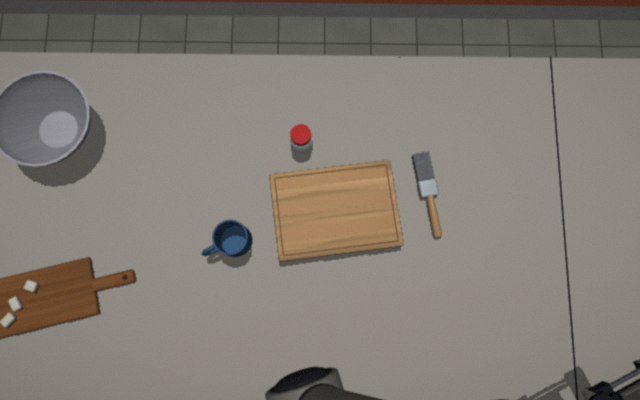

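View pics/scene0.png

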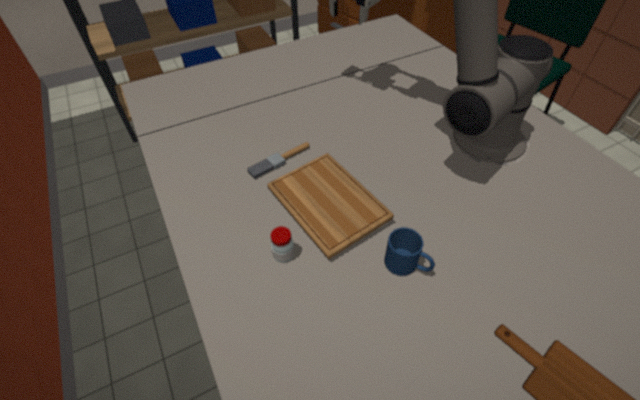

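The top view shows the board with corners near (389,161), (268,173), (279,259) and (401,245). The red jar cap is at (301,135), the mug at (231,238) and the brush at (428,195). The scene view agrees with this.

```bash
cat > h.py <<'E'
from plant import bot, vision
import numpy as np, cv2
def board(z=33):
    P=[]
    for n in ["top","scene"]:
        p=vision.capture(n);K=p["camera_matrix"];T=np.linalg.inv(p["world_to_cam"])
        m=vision.regions_of(p,"board")
        if not m: continue
        c,_=cv2.findContours(m[0]["mask"].astype(np.uint8),0,1);c=max(c,key=cv2.contourArea)[:,0].astype(float)
        r=(T[:3,:3]@np.linalg.inv(K)@np.c_[c,np.ones(len(c))].T).T
        w=T[:3,3]+r*((z-T[2,3])/r[:,2])[:,None]
        q=cv2.minAreaRect(w[:,:2].astype(np.float32));b=cv2.boxPoints(q)
        e=b[1]-b[0] if np.linalg.norm(b[1]-b[0])>np.linalg.norm(b[2]-b[1]) else b[2]-b[1]
        e=e if e[1]>0 else -e
        yaw=np.arctan2(-e[0],e[1]);print(n,np.round(q[0],1),np.round(q[1],1),round(yaw,3))
        P.append((*q[0],yaw))
    return P
E
python3 - <<'E'
from h import *
for x,y,a in board():
    R=np.array([[np.cos(a),-np.sin(a)],[np.sin(a),np.cos(a)]])
    for i,c in enumerate([(75,115),(75,-115),(-75,-115),(-75,115)]): print(i+1,np.round(R@c+[x,y]))
E
```

```text
top [559.5   7. ] [200.1 279.4] 0.133
scene [564.3  15.5] [205.9 284.4] 0.142
1 [619. 131.]
2 [649. -97.]
3 [ 500. -117.]
4 [470. 111.]
1 [622. 140.]
2 [655. -88.]
3 [ 506. -109.]
4 [474. 119.]
```

>>> arm_command:
  deltas:
    - [-0.044,0,-0.0219,0]
    - [-0.044,0,-0.0219,0]
    - [-0.044,0,-0.0219,0]
    - [-0.044,0,-0.0219,0]
    - [-0.044,0,-0.0219,0]
  claw: 255

```text
time: 1.4
tool_pos: [383.5, -271.6, 234.9]
tcp_rot: [-1.57, 0.0, -2.678]
contact_force: [0.8, -0.5, 0.7]
grip_width: 56.7
```

>>> arm_command:
  deltas:
    - [-0.04,0.025,-0.0155,0]
    - [-0.04,0.025,-0.0155,0]
    - [-0.04,0.025,-0.0155,0]
    - [-0.04,0.025,-0.0155,0]
    - [-0.016,0.03,-0.0255,0]

```text
time: 1.9
tool_pos: [504.2, -115.0, 104.3]
tcp_rot: [-1.568, 0.003, -2.677]
contact_force: [0.2, -0.9, -1.0]
grip_width: 16.6
```

>>> arm_command:
  deltas:
    - [0,0,0,0]
    - [0,0,0,0]
    - [0,0,0,0]

```text
time: 2.2
tool_pos: [501.6, -117.4, 105.8]
tcp_rot: [-1.569, 0.001, -2.678]
contact_force: [0.0, 0.6, 0.7]
grip_width: 0.7
```

>>> arm_command:
  deltas:
    - [0,0.03,0,0]
    - [0,0.02,0,0]
    - [0,0.005,0,0]
    - [0,0,0,0]

```text
time: 2.6
tool_pos: [501.1, -117.3, 50.2]
tcp_rot: [-1.57, 0.0, -2.679]
contact_force: [0.9, 0.1, -0.0]
grip_width: 0.5
```

>>> arm_command:
  deltas:
    - [0,0.002,0,0]
    - [0,0.001,0,0]
    - [0,0,0,0]
    - [0,0,0,0]

```text
time: 3.0
tool_pos: [501.2, -116.3, 47.2]
tcp_rot: [-1.57, 0.001, -2.678]
contact_force: [-0.9, 0.8, 0.7]
grip_width: 0.4
```

>>> arm_command:
  deltas:
    - [0,0.002,0,0]
    - [0,0,0,0]
    - [0,0,0,0]

```text
time: 3.3
tool_pos: [500.9, -116.2, 44.7]
tcp_rot: [-1.571, -0.0, -2.678]
contact_force: [0.9, 0.4, -0.6]
grip_width: -0.0
```

>>> arm_command:
  deltas:
    - [0,0.002,0,0]
    - [0,0,0,0]
    - [0,0,0,0]

```text
time: 3.6
tool_pos: [500.9, -116.2, 42.6]
tcp_rot: [-1.571, -0.0, -2.678]
contact_force: [-0.4, -0.4, 0.4]
grip_width: 0.2
```

>>> arm_command:
  deltas:
    - [0,0.0015,0,0]
    - [0,0,0,0]
    - [0,0,0,0]

```text
time: 3.9
tool_pos: [500.9, -116.2, 41.1]
tcp_rot: [-1.571, -0.0, -2.678]
contact_force: [-0.7, 0.4, -0.3]
grip_width: 0.1
```

>>> arm_command:
  deltas:
    - [0,0.001,0,0]
    - [0,0,0,0]
    - [0,0,0,0]

```text
time: 4.2
tool_pos: [501.0, -116.3, 40.3]
tcp_rot: [-1.571, 0.0, -2.678]
contact_force: [1.6, -1.0, 0.7]
grip_width: 0.6
```

>>> arm_command:
  deltas:
    - [0,0.001,0,0]
    - [0,0,0,0]
    - [0,0,0,0]

```text
time: 4.5
tool_pos: [501.0, -116.3, 39.8]
tcp_rot: [-1.57, 0.0, -2.678]
contact_force: [-1.8, 0.4, 6.1]
grip_width: 0.2
```

>>> arm_command:
  deltas:
    - [0,0.001,0,0]
    - [0,0,0,0]
    - [0,0,0,0]

```text
time: 4.8
tool_pos: [501.1, -116.3, 39.5]
tcp_rot: [-1.57, 0.001, -2.678]
contact_force: [-3.4, 0.7, 13.3]
grip_width: 0.5
```

>>> arm_command:
  deltas:
    - [0,-0.017,0,0]
    - [-0.04,0,0.014,0]
    - [-0.045,0,0.016,0]
    - [-0.045,0,0.016,0]
    - [-0.012,0,0.004,0]

```text
time: 5.3
tool_pos: [654.3, -96.7, 55.2]
tcp_rot: [-1.568, 0.003, -2.677]
contact_force: [0.2, 0.2, -1.2]
grip_width: 0.6
```

>>> arm_command:
  deltas:
    - [0,0.004,0,0]
    - [0,0.003,0,0]
    - [0,0,0,0]
    - [0,0,0,0]

```text
time: 5.7
tool_pos: [649.2, -97.7, 48.2]
tcp_rot: [-1.571, -0.001, -2.678]
contact_force: [0.1, 0.0, 0.8]
grip_width: 0.4
```

>>> arm_command:
  deltas:
    - [0,0.002,0,0]
    - [0,0,0,0]
    - [0,0,0,0]

```text
time: 6.0
tool_pos: [650.2, -97.5, 46.4]
tcp_rot: [-1.571, 0.0, -2.678]
contact_force: [-0.4, 0.4, -0.2]
grip_width: 0.7
```

>>> arm_command:
  deltas:
    - [0,0.0015,0,0]
    - [0,0,0,0]
    - [0,0,0,0]

```text
time: 6.3
tool_pos: [650.2, -97.4, 44.6]
tcp_rot: [-1.571, -0.0, -2.678]
contact_force: [0.7, 0.1, 0.2]
grip_width: 0.4
```

>>> arm_command:
  deltas:
    - [0,0.0015,0,0]
    - [0,0,0,0]
    - [0,0,0,0]

```text
time: 6.6
tool_pos: [650.3, -97.4, 43.1]
tcp_rot: [-1.571, -0.0, -2.678]
contact_force: [-0.0, 0.0, 0.7]
grip_width: 0.3
```

>>> arm_command:
  deltas:
    - [0,0.0015,0,0]
    - [0,0,0,0]
    - [0,0,0,0]

```text
time: 6.9
tool_pos: [650.3, -97.4, 41.6]
tcp_rot: [-1.571, -0.0, -2.678]
contact_force: [0.4, -0.4, -0.1]
grip_width: 0.4
```

>>> arm_command:
  deltas:
    - [0,0.0015,0,0]
    - [0,0,0,0]
    - [0,0,0,0]

```text
time: 7.2
tool_pos: [650.3, -97.4, 40.2]
tcp_rot: [-1.571, -0.0, -2.678]
contact_force: [-0.7, 0.3, 1.0]
grip_width: 0.3
```

>>> arm_command:
  deltas:
    - [0,0.001,0,0]
    - [0,0,0,0]
    - [0,0,0,0]

```text
time: 7.5
tool_pos: [650.4, -97.4, 39.8]
tcp_rot: [-1.57, 0.0, -2.678]
contact_force: [-1.3, 1.0, 4.7]
grip_width: 0.5
```

>>> arm_command:
  deltas:
    - [0,-0.02,0,0]
    - [-0.013,0,-0.036,0]
    - [-0.0165,0,-0.0465,0]
    - [-0.0165,0,-0.0465,0]
    - [-0.0165,0,-0.0465,0]

```text
time: 8.0
tool_pos: [627.2, 89.0, 59.0]
tcp_rot: [-1.571, 0.0, -2.679]
contact_force: [0.4, 1.8, 0.0]
grip_width: 0.6
```

>>> arm_command:
  deltas:
    - [-0.0135,0,-0.0425,0]
    - [0,0.006,0,0]
    - [0,0.003,0,0]
    - [0,0,0,0]
    - [0,0,0,0]

```text
time: 8.5
tool_pos: [621.1, 129.9, 50.0]
tcp_rot: [-1.571, -0.0, -2.68]
contact_force: [0.3, -0.4, 0.3]
grip_width: 0.2
```

>>> arm_command:
  deltas:
    - [0,0.002,0,0]
    - [0,0.001,0,0]
    - [0,0,0,0]
    - [0,0,0,0]

```text
time: 8.9
tool_pos: [620.8, 131.3, 47.2]
tcp_rot: [-1.571, -0.0, -2.678]
contact_force: [-0.5, 0.7, -0.0]
grip_width: 0.6
```

>>> arm_command:
  deltas:
    - [0,0.002,0,0]
    - [0,0,0,0]
    - [0,0,0,0]

```text
time: 9.2
tool_pos: [620.7, 131.6, 45.1]
tcp_rot: [-1.571, -0.0, -2.678]
contact_force: [0.6, -0.5, -0.3]
grip_width: 0.5
```

>>> arm_command:
  deltas:
    - [0,0.002,0,0]
    - [0,0,0,0]
    - [0,0,0,0]

```text
time: 9.5
tool_pos: [620.7, 131.6, 43.1]
tcp_rot: [-1.571, -0.0, -2.678]
contact_force: [0.9, -0.3, -0.2]
grip_width: 0.3
```

>>> arm_command:
  deltas:
    - [0,0.0015,0,0]
    - [0,0,0,0]
    - [0,0,0,0]

```text
time: 9.8
tool_pos: [620.7, 131.5, 41.6]
tcp_rot: [-1.571, -0.0, -2.678]
contact_force: [-0.5, 0.6, 0.4]
grip_width: 0.5
```

>>> arm_command:
  deltas:
    - [0,0.0015,0,0]
    - [0,0,0,0]
    - [0,0,0,0]

```text
time: 10.1
tool_pos: [620.9, 131.6, 40.4]
tcp_rot: [-1.571, 0.0, -2.678]
contact_force: [-0.1, 0.2, 0.5]
grip_width: 0.4
```

>>> arm_command:
  deltas:
    - [0,0.001,0,0]
    - [0,0,0,0]
    - [0,0,0,0]

```text
time: 10.4
tool_pos: [621.0, 131.6, 40.0]
tcp_rot: [-1.57, 0.001, -2.678]
contact_force: [-0.6, 0.5, 6.0]
grip_width: 0.3
```

>>> arm_command:
  deltas:
    - [0,-0.02,0,0]
    - [0.033,0,-0.0115,0]
    - [0.038,0,-0.0132,0]
    - [0.038,0,-0.0132,0]
    - [0.035,0,-0.0121,0]

```text
time: 10.9
tool_pos: [467.5, 111.6, 59.1]
tcp_rot: [-1.571, -0.001, -2.678]
contact_force: [0.4, 0.2, 0.0]
grip_width: 0.3
```

>>> arm_command:
  deltas:
    - [0,0.006,0,0]
    - [0,0.003,0,0]
    - [0,0,0,0]
    - [0,0,0,0]

```text
time: 11.3
tool_pos: [470.9, 111.9, 50.1]
tcp_rot: [-1.57, 0.001, -2.678]
contact_force: [1.5, -0.4, 0.9]
grip_width: 0.2
```

>>> arm_command:
  deltas:
    - [0,0.002,0,0]
    - [0,0.001,0,0]
    - [0,0,0,0]
    - [0,0,0,0]

```text
time: 11.7
tool_pos: [469.7, 111.9, 47.1]
tcp_rot: [-1.571, -0.0, -2.678]
contact_force: [-0.0, 0.8, 0.5]
grip_width: 0.3
```

>>> arm_command:
  deltas:
    - [0,0.0015,0,0]
    - [0,0,0,0]
    - [0,0,0,0]

```text
time: 12.0
tool_pos: [469.6, 111.8, 45.9]
tcp_rot: [-1.57, 0.0, -2.678]
contact_force: [-1.2, -1.2, 3.1]
grip_width: 0.1
```

>>> arm_command:
  deltas:
    - [0,0.0015,0,0]
    - [0,0,0,0]
    - [0,0,0,0]

```text
time: 12.3
tool_pos: [469.6, 111.8, 44.3]
tcp_rot: [-1.571, 0.0, -2.678]
contact_force: [-0.9, -0.1, 5.6]
grip_width: 0.2
```

Corner 4 is springy: contact at about 38 mm, then a steady rise in force. I'll keep pressing.

>>> arm_command:
  deltas:
    - [0,0.0015,0,0]
    - [0,0.0015,0,0]
    - [0,0,0,0]
    - [0,0,0,0]

```text
time: 12.7
tool_pos: [469.3, 111.9, 41.4]
tcp_rot: [-1.571, -0.0, -2.678]
contact_force: [-1.5, -0.4, 6.6]
grip_width: 0.3
```

>>> arm_command:
  deltas:
    - [0,0.001,0,0]
    - [0,0.001,0,0]
    - [0,0,0,0]
    - [0,0,0,0]

```text
time: 13.1
tool_pos: [469.2, 111.9, 39.7]
tcp_rot: [-1.571, -0.001, -2.678]
contact_force: [-3.7, -1.0, 11.0]
grip_width: 0.4
```

>>> arm_command:
  deltas:
    - [0,0.001,0,0]
    - [0,0,0,0]
    - [0,0,0,0]

```text
time: 13.4
tool_pos: [469.2, 111.9, 39.4]
tcp_rot: [-1.571, -0.0, -2.678]
contact_force: [-6.0, -1.7, 18.1]
grip_width: 0.8
```

>>> arm_command:
  deltas:
    - [0.0004,-0.0002,-0.0002,0]
    - [0,0,0,0]
    - [0,0,0,0]

```text
time: 13.7
tool_pos: [469.2, 111.9, 39.5]
tcp_rot: [-1.57, 0.001, -2.678]
contact_force: [-3.8, -0.5, 16.3]
grip_width: 0.4
```

Run:
```python
from h import *
board()
p=vision.capture("scene");cv2.imwrite("pics/s1.png",cv2.resize(p["img"][120:300,220:460,::-1],None,fx=3,fy=3))
for n in ["top","scene"]:
    p=vision.capture(n);T=np.linalg.inv(p["world_to_cam"])
    for t in ["mug","jar","brush"]:
        print(n,t,[np.round(T[:3,:3]@d["xyz"]+T[:3,3]).tolist() for d in vision.find_in(p,t)[:1]])
print([bot.get_obs()[k] for k in("time","contact_force","tool_pos")])
```

```text
top [559.    6.6] [203.7 279. ] 0.141
scene [566.5  16.5] [204.2 288.1] 0.133
top mug [[489.0, 256.0, 34.0]]
top jar [[713.0, 82.0, 77.0]]
top brush [[616.0, -204.0, 12.0]]
scene mug [[487.0, 242.0, 52.0]]
scene jar [[731.0, 103.0, 58.0]]
scene brush [[628.0, -201.0, 15.0]]
[14.35, array([-4.34935634, -1.17763928, 15.12185271]), array([469.16943949, 111.90220054,  39.44665609])]
```

View pics/s1.png

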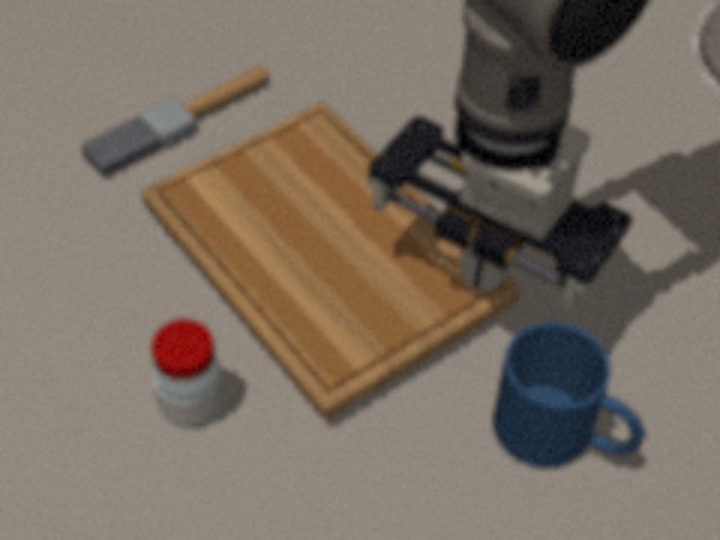

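The crop shows the closed fingertips at about (485,280), pressing corner 4. The board is flat and in place, and the mug, jar and brush are undisturbed. The hold is steady at about 15–16 N, so I'm handing in.

```bash
python3 -c "
from plant import bot,job
print(job.close_job());o=bot.get_obs();print(o['time'],o['contact_force'],o['tool_pos'])"
```

```text
the job is handed in; nothing more can be done
None
the job is handed in; nothing more can be done
```

The springy pad is under corner 4 (x−, y+). I handed the job in at about 14.4 s, with the closed fingertips still pressing that corner down.

- **Finding the pad:** Corners 3, 2 and 1, pressed in that order, all gave almost no resistance until a firm stop at about 32 mm. Corner 4 pushed back from about 38 mm, rose to about 6.6 N, and went firm at about 32 mm.
- **Holding it flat:** At the last check it was steady at about 15–16 N downwards, with about 4 N of sideways load. The fingertips were at about 31.5 mm.
- **Board and objects:** In the top camera the board's centre moved less than 1 mm and its angle less than 0.01 rad, which is within measuring noise. The jar and brush read within about 5 mm of where they started.
- **Mismatched readings:** The top camera put the mug about 15 mm off in y, while the scene camera had it 2–3 mm off. The gripper was partly over the mug in the top view, and it looked undisturbed in the scene picture. The scene camera also put the board centre 7–10 mm from the top camera's value, both before and after, probably because its outline includes the board's side faces.
- **Not checked:** I couldn't read the force or see the board after handing in. That the board is level comes from corner 4's firm stop at 32 mm plus the picture. I didn't press the other corners again during the hold.

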